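# Sweep the offcuts off the carving board

### The job

Clear the carving board: with closed fingers, push the three plain offcuts (the rectangular block, the round plug and the L-shaped piece) along the board and over its open edge, so that all three drop into the offcut tray. Only sweep them, do not lift or carry them, and leave the carved rosette, the turned finial and everything on the bench where they are.

Things in the scene. Friction and masses are not known exactly. Their poses are not given: they have to be found in the camera images.
- carving_board: Carving board with its offcut tray, one fixed piece. Origin on the bench under the board; z up, y points from board to tray. Dark wood top at z = 55 mm, clear area x -122..122, y -140..130 mm; pale lips 8 mm wide, 10 mm high along both x sides and the back (-y) edge. At y = 130 mm it has an open edge without a lip, and the tray lies directly beyond and below.
- edge (a point): Middle of the board's open edge, on its top (55 mm above the bench). The edge runs 244 mm along the board's x; what is pushed over it drops into the tray.
- tray (a point): Middle of the tray's floor, 4 mm above the bench. Inside, in the board's frame, the tray spans x -122..122, y 130..240 mm; its plywood walls stand 65 mm above the bench (10 mm above the board's top).
- block_mid (a point): Centre point of the rectangular offcut, pale wood, 40 x 28 x 22 mm (22 high as it lies). It lies loose on the board and is to be swept into the tray; 14 to 26 g.
- block: The same block offcut; origin at its underside, x is its 40 mm length, y its 28 mm width, z up.
- plug_mid (a point): Centre point of the plain round plug, pale wood, 34 mm diameter, 20 mm high, standing on its flat end. It lies loose on the board and is to be swept into the tray; 14 to 26 g.
- plug: The same plug offcut; origin at its underside, z is its axis.
- ell_mid (a point): Centre point of the L-shaped (notched) offcut, pale wood, two legs 40 mm long and 16 mm wide, 18 mm high, lying flat. It lies loose on the board and is to be swept into the tray; 14 to 26 g.
- ell: The same ell offcut; origin at its underside, origin under the centre of mass; one leg spans x -15.5..24.5, y -15.5..0.5 mm, the other x -15.5..0.5, y 0.5..24.5 mm; z up.
- rosette: Finished carved rosette, pale wood, round, 46 mm diameter, 20 mm high with a ring of beads; lies on the board and stays there. Origin at its underside centre.
- finial: Finished turned finial, pale wood, 38 mm diameter foot, waisted, with a small rounded tip, 50 mm high; stands upright on the board and stays there. Origin at its underside centre.
- mallet: Carver's hammer with wooden handle, lying on the bench beyond the tray (robot's left). Leave it.
- glue: White glue bottle, 56 mm diameter, 150 mm high, standing on the bench to the robot's left. Leave it.
- sander: Cork sanding block, 110 x 65 x 36 mm, on the bench to the robot's right. Leave it.
- gouge: Gouge with dark handle, 212 mm long, lying on the bench to the robot's right. Leave it.
- mug: White mug, 80 mm diameter, 90 mm high, standing on the bench to the robot's right. Leave it.

How it is judged (in metres and radians):
At the end, for the whole second after the job is handed in: All three offcuts lie at rest inside the offcut tray, their centres past the board's open edge, between the tray's walls and at least 5 mm below the board's top; rosette, finial and the things on the bench are within 15 mm of where they started, finial and glue bottle upright (y of block_mid in the frame of carving_board between 0.13 and 0.24 m and x of block_mid in the frame of carving_board between -0.122 and 0.122 m and z of block_mid in the frame of carving_board between 0 and 0.05 m and linear speed of each of block, plug, ell below 0.03 m/s and y of plug_mid in the frame of carving_board between 0.13 and 0.24 m and x of plug_mid in the frame of carving_board between -0.122 and 0.122 m and z of plug_mid in the frame of carving_board between 0 and 0.05 m and y of ell_mid in the frame of carving_board between 0.13 and 0.24 m and x of ell_mid in the frame of carving_board between -0.122 and 0.122 m and z of ell_mid in the frame of carving_board between 0 and 0.05 m and distance of each of rosette, finial, mallet, glue, sander, gouge, mug from where it was at the start of the episode below 0.015 m and angle between each of finial, glue's own z axis and vertical below 0.3 rad); the robot touches nothing.
It fails at once if an offcut is lifted off the board (its centre more than 28 mm above the board's top) (z of any of block_mid, plug_mid, ell_mid in the frame of carving_board above 0.083 m).
It fails at once if an offcut is carried out over the tray instead of being pushed over the edge (centre 45 mm past the edge and still 5 mm above the board's top) ((y of block_mid in the frame of carving_board above 0.175 m and z of block_mid in the frame of carving_board above 0.06 m) or (y of plug_mid in the frame of carving_board above 0.175 m and z of plug_mid in the frame of carving_board above 0.06 m) or (y of ell_mid in the frame of carving_board above 0.175 m and z of ell_mid in the frame of carving_board above 0.06 m)).
It fails at once if the rosette, the finial or a thing on the bench is moved by more than 15 mm (distance of any of rosette, finial, mallet, glue, sander, gouge, mug from where it was at the start of the episode above 0.015 m).
It fails at once if the finial or the glue bottle is tipped over (angle between any of finial, glue's own z axis and vertical above 0.3 rad).
It also fails if it takes over 54 s, if anything falls off the work surface, if the arm or the gripper's body presses on something with over 40 N, if the wrist force passes 120 N, or if a joint passes its speed limit or range.

### The arm

A 6-joint arm with a two-finger parallel gripper is mounted at the origin on the work surface. World frame = base frame: x ahead of the robot, y to its left, z up, the work surface at z = 0. Lengths are in mm, angles in rad, forces in N, time in s.
With the tool pointing down it reaches from about 275 to 750 mm from the base axis. Payload 10.2 kg.
Tool frame: the origin (TCP) lies at the very end of the fingers, on their centre line; the grasp point (between the pads) lies 19 mm behind it; z points along the fingers, y is the line along which they close (so a half turn about z gives the same grasp; the last joint's range is limited). The gripper opens to 85 mm and grips with 20 to 120 N. Pads are 22 mm wide; open, the fingers measure 114 mm over their backs; the gripper's body (76 mm by 85 mm) begins 54 mm behind the grasp point. The pads swing forward as they close: fully open they stand 13 mm farther back than shut.
Start: joints at [-1.546, 0.313, 1.498, -0, 1.331, -0.223], TCP at [128.754, -508.973, 198.794] pointing down, gripper open.
Joint ranges: [-2.94, 2.94], [-0.97, 2.17], [0.19, 2.56], [-1.23, 4.37], [0.02, 3.11], [-2.88, 2.88]. Speed limits (rad/s): [2.39, 2.39, 3.01, 3.14, 3.14, 3.14].

### API

Orientations are given as a unit quaternion [w, x, y, z].
In Python, from rig import ctrl gives the robot as it stands.
- The arm moves only by the tool step_arm, never from a script. Its argument "increments" is a list of rows, each a list of 3 entries, a list of its own where there are three numbers: the shift along the tool's x, y, z in cm, then the turn, a rotation vector about the tool's x, y, z in degrees, then the opening in per cent of the stroke, from 0 (shut) to 100 (fully open). A call has 1 to 8 rows; each row is the pose to reach, as a shift and turn from the pose commanded when the call began, along the tool's axes at that moment; what a row does not reach only later rows make up. A row lasts 1/8 s, in which the tool goes at most 62.5 mm and 10.7 degrees, less where a joint would pass 70% of its speed; a pose out of reach is approached as far as the arm can. A call with a gripper value outside its range is refused whole. The fingers move at their own pace and stop on an object; "squeeze" is the grip in N (left out, the last holds). Time passes only in rows, so rows that repeat a pose let the fingers close. It gives the time, the measured TCP pose, the force, the opening and the grip force at its end, in the units of the state.
- ctrl.sense(): the state, without advancing time (a new reading comes with each control period).
- ctrl.capture(name): name is "side" or "top"; returns a dict with "img" (420x560x3 uint8, red, green, blue), "fx", "fy", "cx", "cy" (pixels), "k1" (the pictures are not rectified: a ray, as slopes to the right and down, at radius r is drawn at 1 + k1 r^2 times it, then the intrinsics apply), "extrinsics" (4x4, takes a point from camera to world coordinates). Camera axes: x right, y down, z forward; pixel columns grow to the right and rows downward; lengths in mm; the calibration is good to about 2 mm. A picture is of the moment at which its call begins. There is no depth.
- ctrl.finish_job(): hands the job in; it is judged then, once.
The state is a dict: "time_s": time; "joints": joint angles; "dq": joint speeds; "tau": joint torques, N m; "eef_pos": TCP position; "ee_rot": TCP orientation; "force": force on the tool from outside, world axes, zero at the start; "wrist_torque": the same for the moment, N m; "grip_width": opening from 0.0 (shut) to 1.0 (fully open); "grip_force": force on a finger pad.
Only numpy, scipy, OpenCV 4.12 (cv2) and the standard library are available. Lean on these libraries where they do the work, as an engineer would, in place of code of your own. Each camera call takes 0.05 s, during which the arm holds its last target. There are 200 camera calls.

## Working session

There is one attempt and no reset: what is moved stays moved. The work goes in short steps, Python scripts to look and compute and a tool call to move; the robot and the scene stay as the last step left them, time stands still between calls to the robot, and variables do not carry over. Pictures are saved under pics/ and viewed, at most 10 in all, crops included, and the job is handed in when it is done.

Besides the shell and the picture viewer there is one more tool, called after "Request:" by a JSON object that holds its "op" and its "data", one argument or row to a line. step_arm: Moves the arm, as the interface text tells. Its arguments: {"type":"object","properties":{"increments":{"type":"array"},"squeeze":{"type":"number"}},"required":["increments"]}

```bash
mkdir -p pics; ls
python3 - <<'E'
from rig import ctrl
import cv2,numpy as np
s=ctrl.sense();print(s)
for n in("top","side"):
    c=ctrl.capture(n);cv2.imwrite(f"pics/{n}0.png",c["img"][:,:,::-1]);np.save(n+"0.npy",c,allow_pickle=True)
    print({k:v for k,v in c.items() if k!="img"})
E
```

```text
pics
{'time_s': 0.0, 'joints': array([-1.54639720e+00,  3.13468865e-01,  1.49846717e+00,  1.58370773e-05,
        1.33100280e+00, -2.23419217e-01]), 'dq': array([ 9.80888726e-04,  3.17743130e-04, -1.35418240e-03, -9.81890510e-05,
       -5.53446944e-04, -1.78434708e-03]), 'tau': array([-2.79606156e-04, -4.12271976e+01, -2.59740186e+01, -2.07291641e-04,
        4.17282747e-03,  1.02894086e-05]), 'eef_pos': array([ 128.75207199, -508.64751594,  198.21413097]), 'ee_rot': array([-6.68995410e-04,  9.92333084e-01,  1.23590441e-01,  7.45213087e-05]), 'force': array([ 0.45059813,  0.22112187, -0.48465591]), 'wrist_torque': array([ 0.01673374, -0.01550548, -0.01095915]), 'grip_force': 0.0, 'grip_width': 0.993600778707059}
{'fx': 418.70754069211176, 'fy': 418.70754069211176, 'cx': 273.2558099019535, 'cy': 214.1719984020618, 'k1': 0.03734045778213132, 'extrinsics': array([[ 1.32026675e-02, -9.80667383e-01,  1.95236201e-01,
         2.64374013e+02],
       [-9.99855935e-01, -1.50308934e-02, -7.88553294e-03,
        -1.13195976e+01],
       [ 1.06676595e-02, -1.95103964e-01, -9.80724551e-01,
         1.42414812e+03],
       [ 0.00000000e+00,  0.00000000e+00,  0.00000000e+00,
         1.00000000e+00]])}
{'fx': 434.1032628248279, 'fy': 434.1032628248279, 'cx': 278.6780369084528, 'cy': 206.79501874243618, 'k1': -0.05866296312129382, 'extrinsics': array([[-8.33594990e-01, -4.12091211e-01,  3.67831790e-01,
         3.44112699e+01],
       [-5.52088461e-01,  6.43054472e-01, -5.30734658e-01,
         6.77694963e+02],
       [-1.78247890e-02, -6.45493439e-01, -7.63557789e-01,
         1.07228982e+03],
       [ 0.00000000e+00,  0.00000000e+00,  0.00000000e+00,
         1.00000000e+00]])}
```

View pics/top0.png

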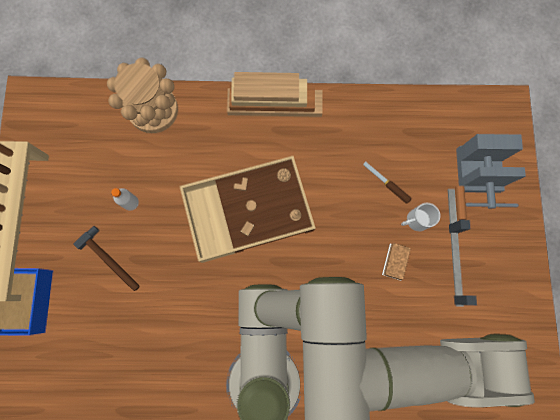

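View pics/side0.png

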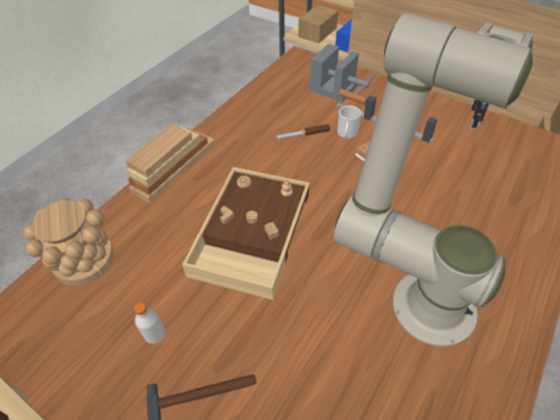

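Top view: the ell is near (241,184), the plug (251,205), the block (247,229), the rosette (284,175) and the finial (295,214). The tray is on the left. The dark board's open edge runs from about (217,182) to (233,250).

```bash
cat > h.py <<'E'
import cv2,numpy as np
def ray2plane(c,uv,z):
    uv=np.atleast_2d(np.float64(uv)); d=(uv-[c["cx"],c["cy"]])/[c["fx"],c["fy"]]
    s=d.copy()
    for _ in range(20): s=d/(1+c["k1"]*(s**2).sum(1,keepdims=True))
    E=c["extrinsics"]; r=np.c_[s,np.ones(len(s))]@E[:3,:3].T; o=E[:3,3]
    return o+r*((z-o[2])/r[:,2:3])
def project(c,p):
    E=c["extrinsics"]; q=(np.atleast_2d(p)-E[:3,3])@E[:3,:3]; s=q[:,:2]/q[:,2:]
    return s*(1+c["k1"]*(s**2).sum(1,keepdims=True))*[c["fx"],c["fy"]]+[c["cx"],c["cy"]]
def analyse(c,box):
    im=c["img"]; hsv=cv2.cvtColor(im,cv2.COLOR_RGB2HSV); v=hsv[...,2]
    x0,y0,x1,y1=box
    dark=np.zeros(v.shape,np.uint8); dark[y0:y1,x0:x1]=(v[y0:y1,x0:x1]<112)*255
    n,l,st,_=cv2.connectedComponentsWithStats(dark); k=1+np.argmax(st[1:,4]); m=np.uint8(l==k)*255
    cs,_=cv2.findContours(m,cv2.RETR_EXTERNAL,cv2.CHAIN_APPROX_NONE)
    cn=max(cs,key=cv2.contourArea); hull=cv2.convexHull(cn)
    hm=np.zeros_like(m); cv2.drawContours(hm,[hull],-1,255,-1)
    hole=cv2.bitwise_and(cv2.erode(hm,np.ones((3,3))),cv2.bitwise_not(m))
    os,_=cv2.findContours(hole,cv2.RETR_EXTERNAL,cv2.CHAIN_APPROX_NONE)
    return hull,[o for o in os if cv2.contourArea(o)>15],m,hole
E
python3 - <<'E'
from h import *
for n,box in(("top",(175,150,320,265)),("side",(180,160,315,300))):
    c=np.load(n+"0.npy",allow_pickle=True).item()
    hull,os,m,hole=analyse(c,box)
    w=ray2plane(c,hull[:,0],55)[:,:2].astype(np.float32)
    r=cv2.minAreaRect(w); print(n,"board",r,cv2.boxPoints(r).round(1).tolist())
    for o in os:
        M=cv2.moments(o); uv=[M["m10"]/M["m00"],M["m01"]/M["m00"]]
        q=ray2plane(c,o[:,0],75)[:,:2].astype(np.float32)
        print(np.round(uv,1),"area",M["m00"],"z65",ray2plane(c,uv,65)[0].round(1),"rect75",np.round(cv2.minAreaRect(q)[1],1),round(cv2.minAreaRect(q)[2],1))
a=np.load("top0.npy",allow_pickle=True).item()["img"][145:270,175:325]
b=np.load("side0.npy",allow_pickle=True).item()["img"][160:300,180:320]
cv2.imwrite("pics/crop.png",np.hstack([cv2.resize(a,(400,400)),cv2.resize(b,(400,400))])[:,:,::-1])
E
```

```text
top board ((575.61962890625, 17.021987915039062), (241.7820281982422, 273.9518127441406), 16.73734474182129) [[420.3999938964844, 113.4000015258789], [499.29998779296875, -149.0], [730.7999877929688, -79.30000305175781], [651.9000244140625, 183.0]]
[247.  227.9] area 99.0 z65 [487.6  63.5  65. ] rect75 [29.9 41.5] 60.8
[295.  214.6] area 92.5 z65 [534.7 -94.2  65. ] rect75 [37.4 35.4] 45.1
[250.7 204.9] area 78.0 z65 [565.1  53.1  65. ] rect75 [33.8 33. ] 0.9
[241.  184.2] area 93.0 z65 [635.8  87.2  65. ] rect75 [43.3 43.8] 82.3
[283.4 174.6] area 129.0 z65 [671.5 -54.6  65. ] rect75 [43.3 43.8] 46.7
side board ((574.6956787109375, 30.700225830078125), (238.17864990234375, 294.4634704589844), 16.538959503173828) [[418.6000061035156, 137.89999389648438], [502.3999938964844, -144.3000030517578], [730.7999877929688, -76.5], [646.9000244140625, 205.6999969482422]]
[271.1 229.8] area 179.0 z65 [489.8  62.7  65. ] rect75 [38.6 59.5] 58.9
[251.5 216.4] area 142.0 z65 [567.3  52.8  65. ] rect75 [38.7 57.1] 35.3
[225.7 214.3] area 180.5 z65 [637.4  88.1  65. ] rect75 [55.9 56.2] 83.0
[286.  189.8] area 127.5 z65 [539.  -93.2  65. ] rect75 [37.4 54.9] 32.4
[243.4 181.4] area 151.0 z65 [673.5 -50.3  65. ] rect75 [47.8 57.5] 35.9
```

View pics/crop.png

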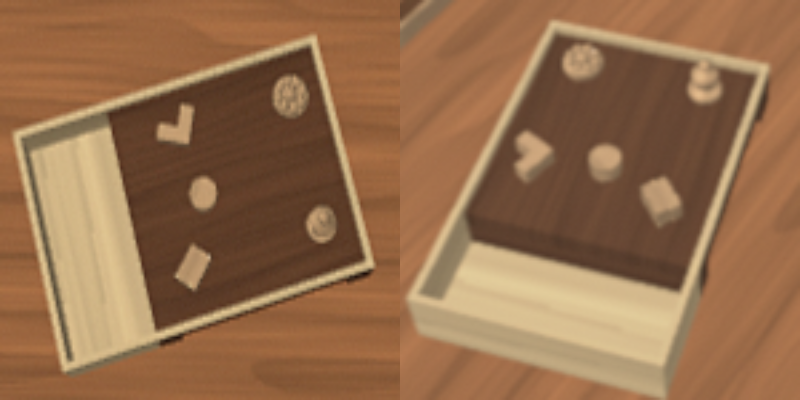

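The crops show the ell with its outer leg face toward -y, the block lying diagonally and the plug between them. All sizes match the given dimensions. Board yaw is 16.7° and its origin is about (574, 21). In board coordinates: block (-70,65), plug (1,33), ell (79,46), finial (-72,-96), rosette (73,-98). I'll turn the tool so its x runs along board y and its y along board x, close the fingers and travel high.

Request:
{"op": "step_arm", "data": {
  "increments": [
    [[48.6, -41.6, 0], [0, 0, -92.5], 0],
    [[48.6, -41.6, 0], [0, 0, -92.5], 0],
    [[48.6, -41.6, 0], [0, 0, -92.5], 0],
    [[48.6, -41.6, 0], [0, 0, -92.5], 0],
    [[48.6, -41.6, 0], [0, 0, -92.5], 0],
    [[48.6, -41.6, 0], [0, 0, -92.5], 0],
    [[48.6, -41.6, 0], [0, 0, -92.5], 0],
    [[48.6, -41.6, 0], [0, 0, -92.5], 0]
  ],
  "squeeze": 20
}}

```text
time_s: 1.1
eef_pos: [418.1, -98.7, 198.8]
ee_rot: [0.0, 0.639, 0.769, -0.0]
force: [-0.0, -1.6, 0.5]
grip_width: -0.002
grip_force: 0.0
```

```bash
cat > g.py <<'E'
import sys,numpy as np
from rig import ctrl
from scipy.spatial.transform import Rotation as R
O=np.array([574.4,20.8,0]); B=R.from_euler("z",16.74,degrees=True)
def go(bx,by,z):
    s=ctrl.sense(); T=R.from_quat(np.roll(s["ee_rot"],-1)); p=s["eef_pos"]
    t=O+B.apply([bx,by,0]); t[2]=z
    want=B*R.from_matrix(np.array([[0,1,0],[1,0,0],[0,0,-1.]]))
    print("board",B.inv().apply(p-O).round(1),"shift cm",(T.inv().apply(t-p)/10).round(2),"turn",(T.inv()*want).as_rotvec(degrees=True).round(1),"grip",s["grip_width"],"t",s["time_s"])
if __name__=="__main__": go(*map(float,sys.argv[1:]))
E
python3 g.py -75 15 130
```

```text
board [-184.1  -69.4  198.8] shift cm [9.58 9.93 6.88] turn [ 0.   0.  -6.2] grip -0.0015175860349925883 t 1.1
```

Request:
{"op": "step_arm", "data": {
  "increments": [
    [[9.6, 9.9, 3], [0, 0, -6.2], 0],
    [[9.6, 9.9, 6.9], [0, 0, -6.2], 0],
    [[9.6, 9.9, 6.9], [0, 0, -6.2], 0],
    [[9.6, 9.9, 6.9], [0, 0, -6.2], 0],
    [[9.6, 9.9, 6.9], [0, 0, -6.2], 0]
  ]
}}

```text
time_s: 1.72
eef_pos: [497.7, 10.8, 130.3]
ee_rot: [0.0, 0.6, 0.8, 0.0]
force: [-0.1, 0.2, 0.9]
grip_width: -0.002
grip_force: 0.0
```

```bash
python3 g.py -75 15 59
python3 - <<'E'
from h import *
from rig import ctrl
c=ctrl.capture("side");cv2.imwrite("pics/s1.png",cv2.resize(c["img"][130:310,170:350],(600,600))[:,:,::-1])
E
```

```text
board [-76.3  12.5 130.3] shift cm [0.26 0.13 7.13] turn [ 0.   0.  -0.4] grip -0.0017498137334426575 t 1.725
```

View pics/s1.png

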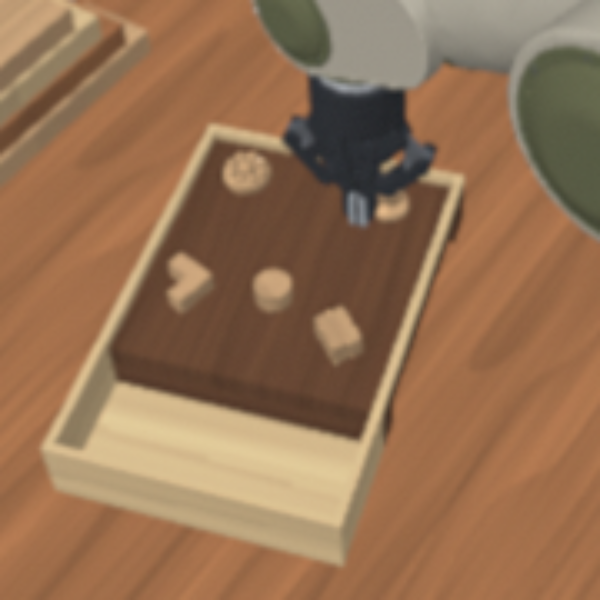

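The side view shows the closed fingers at about (360,210), above clear board behind the block at (338,335). The finial at (392,205) is well behind the path. I'll descend and start pushing.

Request:
{"op": "step_arm", "data": {
  "increments": [
    [[0.3, 0.1, 4], [0, 0, -0.4], 0],
    [[0.3, 0.1, 7.1], [0, 0, -0.4], 0],
    [[0.3, 0.1, 7.1], [0, 0, -0.4], 0],
    [[1.5, 0.1, 7.1], [0, 0, -0.4], 0],
    [[2.7, 0.1, 7.1], [0, 0, -0.4], 0],
    [[3.9, 0.1, 7.1], [0, 0, -0.4], 0],
    [[5.1, 0.1, 7.1], [0, 0, -0.4], 0],
    [[6.3, 0.1, 7.1], [0, 0, -0.4], 0]
  ]
}}

```text
time_s: 2.78
eef_pos: [480.8, 73.0, 58.9]
ee_rot: [0.0, 0.597, 0.803, 0.0]
force: [-0.3, -0.1, 0.1]
grip_width: -0.002
grip_force: 0.0
```

```bash
python3 g.py -75 143 59
python3 - <<'E'
from h import *
from rig import ctrl
c=ctrl.capture("side");cv2.imwrite("pics/s2.png",cv2.resize(c["img"][130:310,170:350],(600,600))[:,:,::-1])
E
```

```text
board [-74.6  76.9  58.9] shift cm [ 6.61 -0.04 -0.01] turn [0. 0. 0.] grip -0.001981116464888482 t 2.775
```

View pics/s2.png

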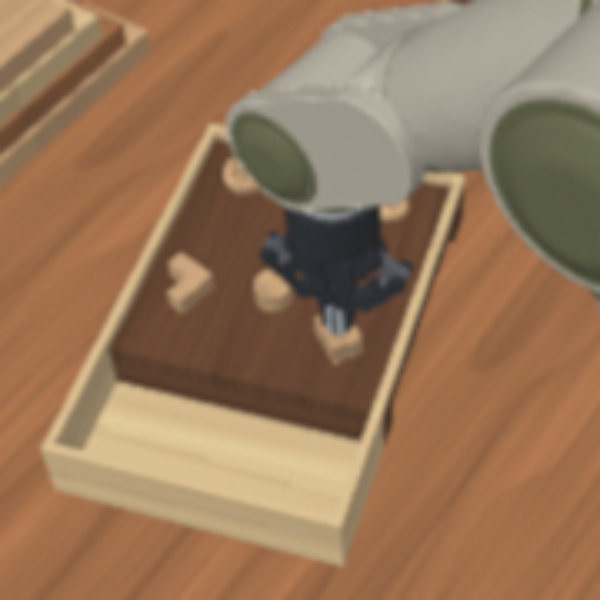

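Run:
```python
from h import *
from g import *
c=np.load("side0.npy",allow_pickle=True).item()
f=lambda bx,by,z:((project(c,O+B.apply([bx,by,z]))[0]-[170,130])*600/180).round()
s=ctrl.sense();print("tcp",((project(c,s["eef_pos"])[0]-[170,130])*600/180).round())
for a in((-122,130,55),(122,130,55),(122,-140,55),(-122,-140,55),(-122,240,65),(122,240,65),(-70,65,66),(1,33,65)):print(a,f(*a))
```

```text
tcp [339. 350.]
(-122, 130, 55) [374. 413.]
(122, 130, 55) [108. 349.]
(122, -140, 55) [215. 138.]
(-122, -140, 55) [454. 188.]
(-122, 240, 65) [335. 517.]
(122, 240, 65) [ 54. 444.]
(-70, 65, 66) [338. 333.]
(1, 33, 65) [273. 289.]
```

Run:
```python
from h import *
from g import *
c=ctrl.capture("side")
f=lambda p:((project(c,p)[0]-[170,130])*600/180).round()
print("s1 tcp",f(np.array([497.7,10.8,130.3])),"now block if pushed",[f(O+B.apply([-72,y,66])) for y in (75,85,95,105)])
im=cv2.resize(c["img"][200:255,245:300],(600,600),interpolation=cv2.INTER_CUBIC);cv2.imwrite("pics/s3.png",im[:,:,::-1])
k=lambda p:((project(c,p)[0]-[245,200])*600/55).round()
p=ctrl.sense()["eef_pos"];print("tcp crop",k(p),"tcp+30 up",k(p+[0,0,30]))
```

```text
s1 tcp [361. 242.] now block if pushed [array([337., 342.]), array([333., 351.]), array([330., 360.]), array([326., 369.])]
tcp crop [292. 381.] tcp+30 up [288. 312.]
```

View pics/s3.png

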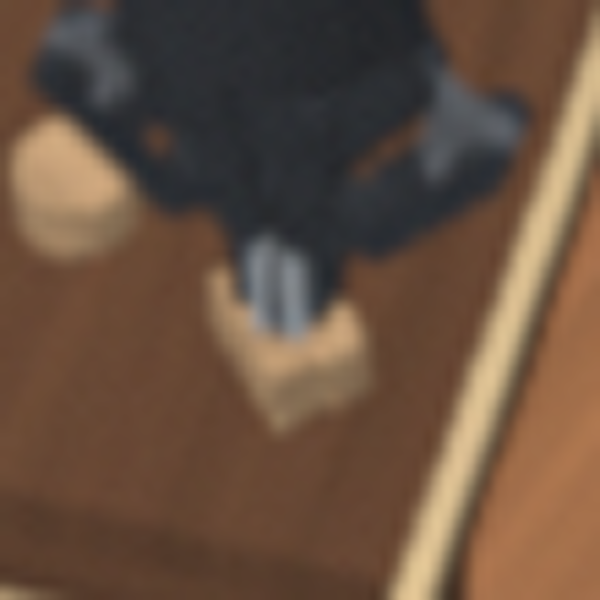

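Run:
```python
from h import *
from g import *
c=np.load("side0.npy",allow_pickle=True).item()
def w(u,v,z,s=55,o=(245,200)):
    return B.inv().apply(ray2plane(c,[u*s/600+o[0],v*s/600+o[1]],z)[0]-O).round(1)
for u,v,z in((280,430,55),(280,375,77),(215,275,77),(350,305,77),(370,385,55),(280,335,77),(280,335,59)):print((u,v,z),w(u,v,z))
print("s1 tip",w(358,225,130,180,(170,130)),w(361,215,130,180,(170,130)))
```

```text
(280, 430, 55) [-75.6  90.8  55. ]
(280, 375, 77) [-75.8  88.9  77. ]
(215, 275, 77) [-49.2  62.1  77. ]
(350, 305, 77) [-86.7  61.8  77. ]
(370, 385, 55) [-94.3  70.   55. ]
(280, 335, 77) [-71.8  76.4  77. ]
(280, 335, 59) [-67.2  63.6  59. ]
s1 tip [-68.1  -6.1 130. ] [-67.3 -18.  130. ]
```

The cast corners put the block at about (-70,64), so it has barely moved. The visible fingertips look about 20 mm higher than the reported TCP, so I need to check this. I'll lift, back off, lower onto clear board and look again.

Request:
{"op": "step_arm", "data": {
  "increments": [
    [[0, 0, -3], [0, 0, 0], 0],
    [[-3, 0, -3], [0, 0, 0], 0],
    [[-7, 0, -3], [0, 0, 0], 0],
    [[-7, 0, 0], [0, 0, 0], 0],
    [[-7, 0, 0], [0, 0, 0], 0],
    [[-7, 0, 0], [0, 0, 0], 0]
  ]
}}

```text
time_s: 3.62
eef_pos: [501.5, 5.2, 59.6]
ee_rot: [0.0, 0.596, 0.803, 0.0]
force: [0.1, -0.1, 0.8]
grip_width: -0.001
grip_force: 0.0
```

Run:
```python
from h import *
from g import *
go(-75,5,59)
c=ctrl.capture("side");p=ctrl.sense()["eef_pos"]
print("tcp",((project(c,p)[0]-[230,170])*8).round(),"tcp+20",((project(c,p+[0,0,20])[0]-[230,170])*8).round())
cv2.imwrite("pics/s4.png",cv2.resize(c["img"][170:245,230:310],None,fx=8,fy=8,interpolation=cv2.INTER_CUBIC)[:,:,::-1])
```

```text
board [-74.3   6.   59.6] shift cm [-0.1  -0.07  0.06] turn [0. 0. 0.] grip -0.0006726818845664056 t 3.625
tcp [389. 371.] tcp+20 [388. 337.]
```

View pics/s4.png

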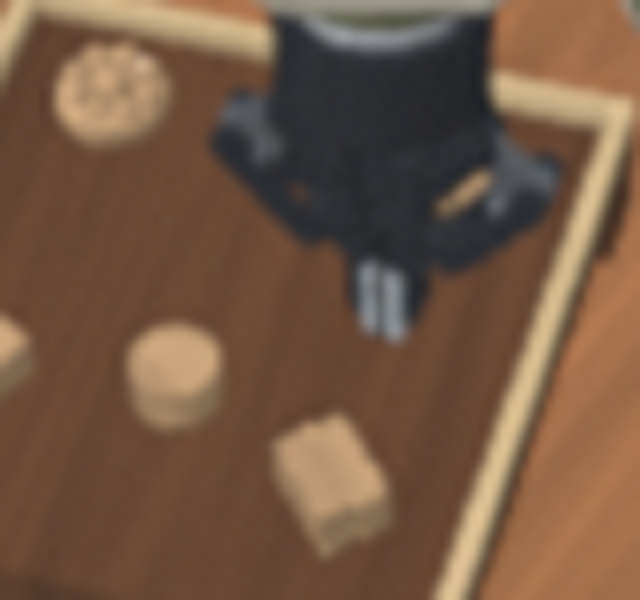

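The fingertips show at (385,338) in the crop, while the reported TCP projects to (389,371). The real tips are therefore about 20 mm above the reported TCP, at z of about 79, and they passed just over the block, which is unmoved at (330,480). I'll lower another 17 mm in small steps, watching the force.

Request:
{"op": "step_arm", "data": {
  "increments": [
    [[0, 0, 0.8], [0, 0, 0], 0],
    [[0, 0, 1.2], [0, 0, 0], 0],
    [[0, 0, 1.4], [0, 0, 0], 0],
    [[0, 0, 1.6], [0, 0, 0], 0],
    [[0, 0, 1.6], [0, 0, 0], 0]
  ]
}}

```text
time_s: 4.3
eef_pos: [501.2, 5.0, 42.7]
ee_rot: [-0.0, 0.597, 0.803, -0.0]
force: [0.2, 0.5, -0.6]
grip_width: 0.001
grip_force: 0.0
```

Run:
```python
from h import *
from g import *
go(-75,60,42.5)
print(ctrl.sense()["force"])
```

```text
board [-74.7   6.   42.7] shift cm [ 5.4  -0.03  0.02] turn [-0. -0.  0.] grip 0.0009485555773967573 t 4.3
[ 0.22732369  0.49344768 -0.63189037]
```

The reported z is 42.7, below the board's top, and there is still no contact. That confirms the offset. Pushing the block now.

Request:
{"op": "step_arm", "data": {
  "increments": [
    [[1.2, 0, 0], [0, 0, 0], 0],
    [[2.4, 0, 0], [0, 0, 0], 0],
    [[3.6, 0, 0], [0, 0, 0], 0],
    [[4.6, 0, 0], [0, 0, 0], 0],
    [[5.6, 0, 0], [0, 0, 0], 0],
    [[6.6, 0, 0], [0, 0, 0], 0],
    [[7.6, 0, 0], [0, 0, 0], 0]
  ]
}}

```text
time_s: 5.18
eef_pos: [479.1, 78.4, 42.8]
ee_rot: [0.0, 0.597, 0.803, 0.0]
force: [-0.3, -0.4, 0.5]
grip_width: -0.005
grip_force: 0.1
```

```bash
cat > look.py <<'E'
from h import *
from g import *
def look(n="side",show=True):
    c=ctrl.capture(n); hsv=cv2.cvtColor(c["img"],cv2.COLOR_RGB2HSV)
    q=lambda bx,by,z:project(c,O+B.apply([bx,by,z]))[0]
    out=[]
    for name,box,z in(("board",(-118,-136,118,128),65),("tray",(-118,136,118,236),14)):
        x0,y0,x1,y1=box
        zz=55 if name=="board" else 4
        m=np.zeros(hsv.shape[:2],np.uint8); cv2.fillPoly(m,[np.int32([q(x0,y0,zz),q(x1,y0,zz),q(x1,y1,zz),q(x0,y1,zz)])],255)
        pale=np.uint8((hsv[...,2]>125)&(hsv[...,1]>60))*255&m
        if name=="tray": continue
        for o in cv2.findContours(pale,cv2.RETR_EXTERNAL,cv2.CHAIN_APPROX_NONE)[0]:
            M=cv2.moments(o)
            if M["m00"]<15: continue
            uv=[M["m10"]/M["m00"],M["m01"]/M["m00"]]
            print(n,np.round(uv,1),M["m00"],"board xy@65",B.inv().apply(ray2plane(c,uv,65)[0]-O)[:2].round(1))
    return c
if __name__=="__main__":
    s=ctrl.sense();print("tcp",B.inv().apply(s["eef_pos"]-O).round(1),"F",s["force"].round(1),"t",s["time_s"]);look("side");look("top")
E
python3 look.py
```

```text
tcp [-74.6  82.6  42.8] F [-0.3 -0.4  0.5] t 5.175
side [265.4 241.2] 156.5 board xy@65 [-65.4 107.6]
side [249.5 218.3] 52.0 board xy@65 [ 5.8 41.3]
side [225.3 213.5] 134.5 board xy@65 [82.  43.6]
side [239.1 183.5] 22.5 board xy@65 [ 84.9 -84.2]
top [295.  214.8] 82.0 board xy@65 [-71.9 -98.6]
top [241.3 184.2] 80.0 board xy@65 [77.5 45. ]
top [283.3 174.6] 116.5 board xy@65 [ 71.5 -99.9]
```

The block is flush on the pusher at (-65,108). Pushing it over the edge, then lifting.

Request:
{"op": "step_arm", "data": {
  "increments": [
    [[1.2, 0, 0], [0, 0, 0], 0],
    [[2.4, 0, 0], [0, 0, 0], 0],
    [[3.6, 0, 0], [0, 0, 0], 0],
    [[4.8, 0, 0], [0, 0, 0], 0],
    [[5.7, 0, 0], [0, 0, 0], 0],
    [[5.7, 0, 0], [0, 0, 0], 0],
    [[5.7, 0, 0], [0, 0, 0], 0],
    [[5.7, 0, -5], [0, 0, 0], 0]
  ]
}}

```text
time_s: 6.28
eef_pos: [461.1, 131.9, 91.0]
ee_rot: [-0.003, 0.597, 0.802, -0.002]
force: [1.1, 0.4, 1.2]
grip_width: -0.001
grip_force: 0.0
```

```bash
python3 look.py; python3 g.py 1 -10 100;python3 - <<'E'
from h import *
from rig import ctrl
c=ctrl.capture("side");cv2.imwrite("pics/s5.png",cv2.resize(c["img"][130:310,170:350],(600,600))[:,:,::-1])
E
```

```text
tcp [-76.5 139.   91. ] F [1.1 0.4 1.2] t 6.275
side [225.3 213.5] 135.5 board xy@65 [81.9 43.8]
top [295.  214.7] 83.0 board xy@65 [-71.7 -98.7]
top [250.8 205. ] 72.0 board xy@65 [ 0.  33.5]
top [241.3 184.2] 82.0 board xy@65 [77.5 45. ]
top [283.3 174.6] 119.0 board xy@65 [ 71.4 -99.9]
board [-72.2 138.1  96.8] shift cm [-14.8    7.33  -0.24] turn [ 0.4  0.1 -0. ] grip 0.0009149866745413315 t 6.375
```

View pics/s5.png

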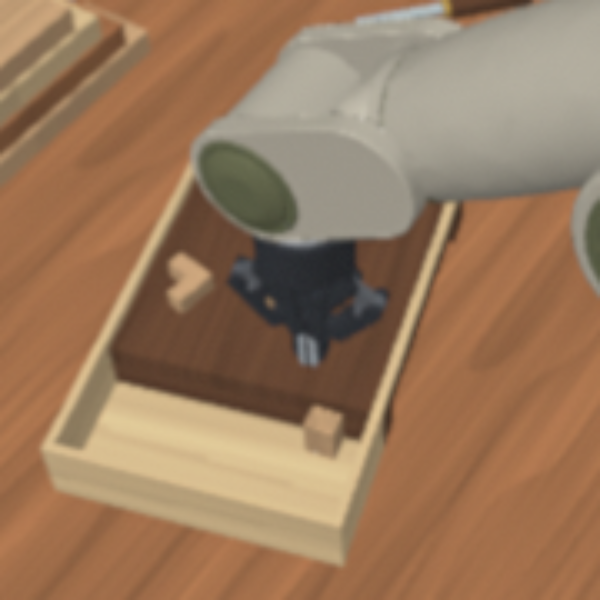

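The block is in the tray at about (325,430), standing on end. Plug next.

Request:
{"op": "step_arm", "data": {
  "increments": [
    [[-5, 2.5, 0], [0, 0, 0], 0],
    [[-10, 5, 0], [0, 0, 0], 0],
    [[-14.8, 7.3, 0], [0, 0, 0], 0],
    [[-14.8, 7.3, 0], [0, 0, 0], 0],
    [[-14.8, 7.3, 0], [0, 0, 0], 0],
    [[-14.8, 7.3, 3], [0, 0, 0], 0],
    [[-14.8, 7.3, 5], [0, 0, 0], 0],
    [[-14.8, 7.3, 5], [0, 0, 0], 0]
  ]
}}

```text
time_s: 7.42
eef_pos: [573.9, 12.8, 41.6]
ee_rot: [-0.002, 0.596, 0.803, -0.001]
force: [-0.1, -0.1, 0.1]
grip_width: 0.004
grip_force: 0.0
```

```bash
python3 g.py 1 -10 42.5
```

```text
board [-2.8 -7.5 41.6] shift cm [-0.25  0.38 -0.1 ] turn [-0.2 -0.1  0.1] grip 0.004073940409242288 t 7.425
```

Request:
{"op": "step_arm", "data": {
  "increments": [
    [[0, 0.35, 0], [0, 0, 0], 0],
    [[1.2, 0.35, 0], [0, 0, 0], 0],
    [[2.2, 0.35, 0], [0, 0, 0], 0],
    [[3.2, 0.35, 0], [0, 0, 0], 0],
    [[4.2, 0.35, 0], [0, 0, 0], 0],
    [[5.2, 0.35, 0], [0, 0, 0], 0],
    [[6.2, 0.35, 0], [0, 0, 0], 0],
    [[7.2, 0.35, 0], [0, 0, 0], 0]
  ]
}}

```text
time_s: 8.43
eef_pos: [557.8, 82.3, 42.8]
ee_rot: [-0.0, 0.597, 0.803, -0.0]
force: [0.2, 0.3, 0.5]
grip_width: 0.001
grip_force: 0.0
```

```bash
python3 look.py
```

```text
tcp [ 1.8 63.7 42.8] F [0.2 0.3 0.5] t 8.425
side [225.3 213.6] 136.5 board xy@65 [81.8 44. ]
side [283.7 191. ] 50.5 board xy@65 [-61.3 -92.1]
top [295.  214.7] 82.0 board xy@65 [-71.6 -98.5]
top [283.2 174.5] 116.5 board xy@65 [ 71.6 -99.8]
```

Run:
```python
from h import *
from rig import ctrl
c=ctrl.capture("side");cv2.imwrite("pics/s6.png",cv2.resize(c["img"][130:310,170:350],(600,600))[:,:,::-1])
```

```text
(no output)
```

View pics/s6.png

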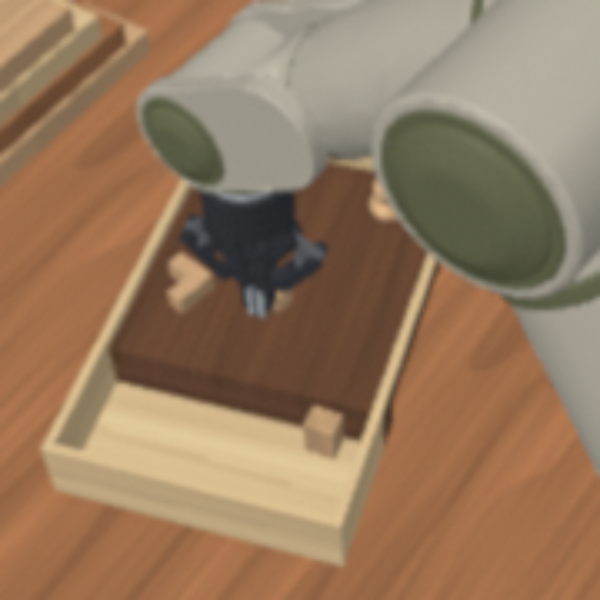

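The fingers at (256,300) are now past the plug, which shows at about (283,297) on the finger's -x side, so it slipped off. I'll lift, move back and re-measure.

Request:
{"op": "step_arm", "data": {
  "increments": [
    [[0.4, 0, -2], [0, 0, 0], 0],
    [[0, 0, -5], [0, 0, 0], 0],
    [[-4, 0, -5], [0, 0, 0], 0],
    [[-8, 0, -5], [0, 0, 0], 0],
    [[-9, 0, -5], [0, 0, 0], 0],
    [[-9, 0, -5], [0, 0, 0], 0]
  ]
}}

```text
time_s: 9.32
eef_pos: [583.9, -4.7, 92.6]
ee_rot: [-0.0, 0.597, 0.802, -0.0]
force: [-0.8, 0.7, 0.3]
grip_width: 0.001
grip_force: 0.0
```

```bash
python3 look.py
```

```text
tcp [  1.7 -27.2  92.6] F [-0.8  0.7  0.3] t 9.325
side [251.3 216.2] 112.5 board xy@65 [ 3.2 32. ]
side [225.4 213.6] 137.0 board xy@65 [81.8 44. ]
side [286.2 189. ] 126.0 board xy@65 [ -66.5 -102.5]
side [242.8 182. ] 104.0 board xy@65 [ 75.7 -93.8]
top [295.  214.8] 80.0 board xy@65 [-71.8 -98.7]
top [221.3 206.4] 22.0 board xy@65 [ 22.3 128.6]
```

Run:
```python
from h import *
from g import *
c=np.load("side0.npy",allow_pickle=True).item()
for nm,t,px,s,o in(("s1",(-76.3,12.5,130.3),(358,225),180/600,(170,130)),("s4",(-74.3,6,59.6),(385,338),1/8,(230,170)),("s5",(-72.2,138.1,96.8),(308,362),.3,(170,130)),("s6",(1.8,63.7,42.8),(256,314),.3,(170,130))):
    n=np.array(px)*s+o
    print(nm,"pix",n.round(1),"proj",project(c,O+B.apply(t))[0].round(1),[ (z,B.inv().apply(ray2plane(c,n,t[2]+z)[0]-O)[:2].round(1)-t[:2]) for z in(0,20,30,40)])
```

```text
s1 pix [277.4 197.5] proj [278.2 202.7] [(0, array([  8.1, -18.3])), (20, array([ 2.6, -1.6])), (30, array([-0.2,  6.8])), (40, array([-2.9, 15.2]))]
s4 pix [278.1 212.2] proj [278.7 216.4] [(0, array([  6.2, -14.9])), (20, array([1.1, 0.8])), (30, array([-1.5,  8.6])), (40, array([-4.1, 16.5]))]
s5 pix [262.4 238.6] proj [263.8 243.6] [(0, array([  9.1, -15.1])), (20, array([ 3.7, -1.6])), (30, array([1. , 5.2])), (40, array([-1.8, 12. ]))]
s6 pix [246.8 224.2] proj [248.8 228.9] [(0, array([ 11.6, -15.2])), (20, array([ 5. , -0.9])), (30, array([1.7, 6.2])), (40, array([-1.6, 13.4]))]
```

The geometry now fits. The plug was untouched (top 75) while the block (top 77) was caught, both at reported z of about 42.8, so the tip is about 33 mm above the reported TCP. This also matches the pixel data if the visible edge is the front face. To put the tip at about 60, I'll go to a reported z of 27.

Request:
{"op": "step_arm", "data": {
  "increments": [
    [[1, 0, 3], [0, 0, 0], 0],
    [[1, 0, 5], [0, 0, 0], 0],
    [[1, 0, 5.8], [0, 0, 0], 0],
    [[1, 0, 6.2], [0, 0, 0], 0],
    [[1, 0, 6.5], [0, 0, 0], 0],
    [[1, 0, 6.5], [0, 0, 0], 0]
  ]
}}

```text
time_s: 10.18
eef_pos: [581.3, 5.0, 28.1]
ee_rot: [0.0, 0.597, 0.803, 0.0]
force: [0.9, 0.2, 0.5]
grip_width: 0.002
grip_force: 0.0
```

```bash
python3 g.py 1 -10 27
```

```text
board [  2.  -17.1  28.1] shift cm [ 0.71 -0.1   0.11] turn [ 0.  0. -0.] grip 0.0024806226503556565 t 10.175
```

Request:
{"op": "step_arm", "data": {
  "increments": [
    [[1.2, 0, 0], [0, 0, 0], 0],
    [[2.4, 0, 0], [0, 0, 0], 0],
    [[3.4, 0, 0], [0, 0, 0], 0],
    [[4.4, 0, 0], [0, 0, 0], 0],
    [[5.4, 0, 0], [0, 0, 0], 0],
    [[6.4, 0, 0], [0, 0, 0], 0],
    [[7.4, 0, 0], [0, 0, 0], 0],
    [[8.4, 0, 0], [0, 0, 0], 0]
  ]
}}

```text
time_s: 11.18
eef_pos: [556.7, 86.1, 27.8]
ee_rot: [-0.0, 0.597, 0.803, -0.0]
force: [0.2, 0.7, -0.4]
grip_width: 0.002
grip_force: 0.1
```

```bash
python3 look.py
```

```text
tcp [ 1.8 67.6 27.8] F [ 0.2  0.7 -0.4] t 11.175
side [244.3 232.2] 117.0 board xy@65 [ 3.3 94.1]
side [224.7 214.1] 114.5 board xy@65 [83.1 46.5]
top [295.  214.8] 82.0 board xy@65 [-71.9 -98.6]
top [283.3 174.5] 114.5 board xy@65 [ 71.8 -99.9]
```

The plug rides ahead of the fingers at (3,94). Pushing it on over the edge.

Request:
{"op": "step_arm", "data": {
  "increments": [
    [[1.2, 0, 0], [0, 0, 0], 0],
    [[2.4, 0, 0], [0, 0, 0], 0],
    [[3.6, 0, 0], [0, 0, 0], 0],
    [[4.8, 0, 0], [0, 0, 0], 0],
    [[5.8, 0, 0], [0, 0, 0], 0],
    [[6.8, 0, 0], [0, 0, 0], 0],
    [[7, 0, 0], [0, 0, 0], 0],
    [[7, 0, -5], [0, 0, 0], 0]
  ]
}}

```text
time_s: 12.28
eef_pos: [534.7, 152.4, 75.6]
ee_rot: [-0.003, 0.597, 0.803, -0.002]
force: [0.3, -0.5, 1.9]
grip_width: 0.003
grip_force: 0.0
```

```bash
python3 look.py; python3 g.py 79 -10 90
```

```text
tcp [-1.000e-01  1.374e+02  7.560e+01] F [ 0.3 -0.5  1.9] t 12.275
side [286.2 191.8] 63.0 board xy@65 [-69.7 -90.9]
top [295.  214.7] 83.0 board xy@65 [-71.7 -98.7]
top [241.7 184.2] 77.5 board xy@65 [77.4 43.6]
top [283.3 174.5] 117.0 board xy@65 [  71.6 -100.1]
board [  4.4 136.3  82.3] shift cm [-14.63   7.46  -0.68] turn [ 0.5  0.1 -0. ] grip 0.0003434669165570618 t 12.375
```

The plug has left the board. Now the ell at about (79,45).

Request:
{"op": "step_arm", "data": {
  "increments": [
    [[-5, 2.5, -0.5], [0, 0, 0], 0],
    [[-10, 5, -0.5], [0, 0, 0], 0],
    [[-14.6, 7.5, -0.5], [0, 0, 0], 0],
    [[-14.6, 7.5, -0.5], [0, 0, 0], 0],
    [[-14.6, 7.5, -0.5], [0, 0, 0], 0],
    [[-14.6, 7.5, -0.5], [0, 0, 0], 0]
  ]
}}

```text
time_s: 13.12
eef_pos: [650.0, 35.3, 82.9]
ee_rot: [-0.0, 0.596, 0.803, -0.0]
force: [-0.1, 0.9, 1.8]
grip_width: -0.002
grip_force: 0.0
```

```bash
python3 look.py; python3 g.py 79 -8 27
```

```text
tcp [76.6 -7.9 82.9] F [-0.1  0.9  1.8] t 13.125
side [225.3 213.5] 135.5 board xy@65 [81.9 43.8]
side [244.9 182.7] 71.0 board xy@65 [ 67.9 -92.5]
top [295.  214.8] 80.0 board xy@65 [-71.8 -98.7]
top [283.3 174.4] 113.5 board xy@65 [  72. -100.]
board [76.8 -8.1 83.1] shift cm [0.01 0.22 5.61] turn [0.  0.  0.1] grip -0.00175388267368209 t 13.225
```

Request:
{"op": "step_arm", "data": {
  "increments": [
    [[0, 0.3, 3], [0, 0, 0], 0],
    [[0, 0.3, 5], [0, 0, 0], 0],
    [[0, 0.3, 5.6], [0, 0, 0], 0],
    [[0, 0.3, 5.6], [0, 0, 0], 0]
  ]
}}

```text
time_s: 13.72
eef_pos: [653.6, 35.4, 27.2]
ee_rot: [0.0, 0.596, 0.803, 0.0]
force: [-1.0, 0.2, 0.1]
grip_width: 0.001
grip_force: 0.0
```

Request:
{"op": "step_arm", "data": {
  "increments": [
    [[1.2, 0, 0], [0, 0, 0], 0],
    [[2.4, 0, 0], [0, 0, 0], 0],
    [[3.2, 0, 0], [0, 0, 0], 0],
    [[4, 0, 0], [0, 0, 0], 0],
    [[4.8, 0, 0], [0, 0, 0], 0],
    [[5.6, 0, 0], [0, 0, 0], 0],
    [[6.4, 0, 0], [0, 0, 0], 0],
    [[7.2, 0, 0], [0, 0, 0], 0]
  ]
}}

```text
time_s: 14.72
eef_pos: [632.6, 104.6, 26.8]
ee_rot: [-0.0, 0.597, 0.802, -0.0]
force: [0.0, 0.1, 0.3]
grip_width: 0.001
grip_force: 0.1
```

```bash
python3 look.py
```

```text
tcp [79.8 63.5 26.8] F [0.  0.1 0.3] t 14.725
side [222.3 225.8] 144.5 board xy@65 [73.7 90. ]
side [243.6 182.3] 96.0 board xy@65 [ 72.8 -93. ]
top [295.  214.7] 81.0 board xy@65 [-71.6 -98.7]
top [283.3 174.5] 114.5 board xy@65 [ 71.8 -99.9]
```

The ell is flush at (74,90). Pushing it over the edge, then lifting and backing away.

Request:
{"op": "step_arm", "data": {
  "increments": [
    [[1.2, 0, 0], [0, 0, 0], 0],
    [[2.4, 0, 0], [0, 0, 0], 0],
    [[3.6, 0, 0], [0, 0, 0], 0],
    [[4.8, 0, 0], [0, 0, 0], 0],
    [[5.8, 0, 0], [0, 0, 0], 0],
    [[6.8, 0, 0], [0, 0, 0], 0],
    [[7.5, 0, 0], [0, 0, 0], 0],
    [[7.5, 0, 0], [0, 0, 0], 0]
  ]
}}

```text
time_s: 15.82
eef_pos: [611.0, 176.3, 26.8]
ee_rot: [0.0, 0.596, 0.803, -0.0]
force: [-0.3, -0.3, -0.8]
grip_width: -0.001
grip_force: 0.0
```

Request:
{"op": "step_arm", "data": {
  "increments": [
    [[0, 0, -5], [0, 0, 0], 0],
    [[-3, 0, -9], [0, 0, 0], 0],
    [[-9, -4, -9], [0, 0, 0], 0],
    [[-14, -8, -9], [0, 0, 0], 0],
    [[-14, -8, -9], [0, 0, 0], 0],
    [[-14, -8, -9], [0, 0, 0], 0]
  ]
}}

```text
time_s: 16.58
eef_pos: [575.0, 18.5, 117.0]
ee_rot: [0.0, 0.597, 0.802, 0.0]
force: [0.4, 0.2, -0.1]
grip_width: -0.001
grip_force: 0.0
```

```bash
python3 look.py;python3 - <<'E'
from h import *
from rig import ctrl
c=ctrl.capture("side")["img"];t=ctrl.capture("top")["img"]
cv2.imwrite("pics/s7.png",np.hstack([cv2.resize(c[130:310,170:350],(400,400)),cv2.resize(t[140:280,170:330],(400,350))[:, :].repeat(1,0) if 0 else cv2.resize(t[140:280,170:310],(400,400))])[:,:,::-1])
E
```

```text
tcp [-1.00e-01 -2.40e+00  1.17e+02] F [ 0.4  0.2 -0.1] t 16.575
side [286.2 188.9] 125.0 board xy@65 [ -66.3 -102.6]
side [242.1 182.6] 79.5 board xy@65 [ 77.  -90.4]
top [295.  214.8] 79.0 board xy@65 [-71.8 -98.5]
```

View pics/s7.png

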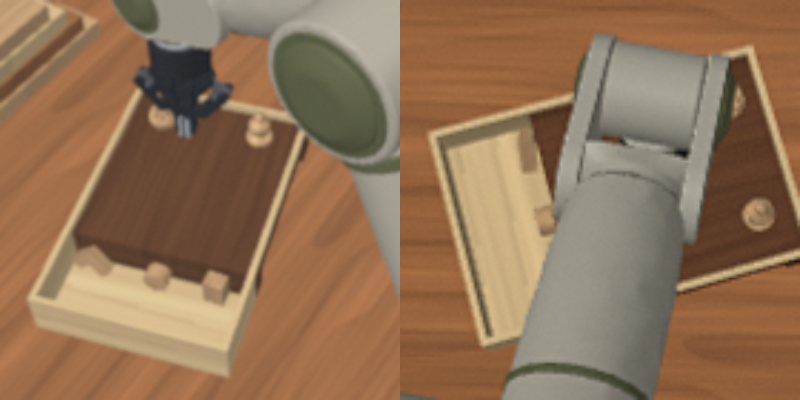

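All three offcuts are in the tray, at (95,262), (157,275) and (215,287) in the side view. The rosette and finial have not moved. Handing in.

```bash
python3 -c "
from rig import ctrl
print(ctrl.finish_job())"
```

```text
the job is handed in; nothing more can be done
None
```

I swept the block, the plug and the ell over the open edge into the tray, and the final pictures show the rosette and finial still in place. The job is handed in at about 17 s of the 54 s allowed; no verdict came back.

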